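# Set the paint pots in the sample stand and hold the swatch board up to the camera

### The job

Get the paint samples ready for filming: drop the two loose paint pots into the holes that fit them in the wooden sample stand, wide pot in the wide hole and slim pot in the slim hole, each standing right down on the bottom. Then lift the taller swatch board out of its slot and hold it up still in front of the camera, upright, painted face squarely towards the lens, the middle of the painted face level with and centred on the lens, about 15 cm from it. Finish while holding it there in the gripper, and do not touch the camera or tripod or disturb the shorter board and the other things on the table.

Things in the scene. Friction and masses are not known exactly. Their poses are not given: they have to be found in the camera images.
- stand: Fixed light wooden block, 200 (its x) by 180 (y) by 35 mm high; origin under its centre on the table, z up; yaw within 0.35 rad. In its top: two round holes at x = -65 mm (nearer the robot), y = +47 and -47 mm; two slots at x = +20 and +70 mm, y = 0, each 12 mm wide (x) by 47 mm long (y). All are 25 mm deep, so their bottoms lie 10 mm above the table.
- stand_hole0 (a point): Centre of the mouth of the wide round hole, on the stand's top face (35 mm above the table): 47 mm diameter, 25 mm deep; at x = -65, y = +47 mm in the stand's frame.
- stand_hole1 (a point): Centre of the mouth of the slim round hole, on the stand's top face: 35 mm diameter, 25 mm deep; at x = -65, y = -47 mm in the stand's frame.
- wide_pot: Loose closed white plastic paint pot with a paper band and a steel lid, standing upright on the table: 44 mm diameter, 72 mm tall (lid 40 mm diameter, the top 12 mm), about 0.12 kg. Origin at the centre of its underside, z up along its axis.
- slim_pot: Loose closed white plastic paint pot like the wide one but slimmer: 32 mm diameter, 72 mm tall (lid 28 mm diameter, the top 12 mm), about 0.07 kg. Origin at the centre of its underside, z up along its axis.
- tall_board: Taller swatch board: wood, 10 mm thick (its x), 44 wide (y), 110 tall (z), about 0.045 kg, loose and upright in either slot of the stand, lower 25 mm in the slot. Origin at the centre of its underside. Its +x face is painted (white ground, three rows of two colour patches) and in the slot looks along the stand's +x, away from the robot; the back is bare wood.
- swatch_mid (a point): Middle of the painted face of the taller board: at x = +5, z = +65 mm (above the underside) in the board's frame. Axes are those of the board, +x out of the painted face.
- short_board: The shorter swatch board, 10 by 44 by 75 mm tall, same make, standing in the other slot of the stand. To be left alone. Origin at the centre of its underside.
- tripod: Small fixed three-legged table tripod, feet within 81 mm of its axis, carrying a black photo camera 110 mm wide. Origin on the table on the tripod's axis. The lens axis is 55 mm above the camera's underside and 58 mm below its top; the camera looks along the tripod's -x. Camera height and yaw vary. Not to be touched.
- lens (a point): Centre of the front of the camera's lens barrel, 66 mm in front of the tripod's axis, 153 to 203 mm above the table. Axes are those of the camera: the lens looks along its own -x (level), y is sideways, z up.
- brush_pot: White ceramic pot with paint brushes in it, pot 100 mm across and high, about 270 mm high with the brushes, to be left alone. Origin at the centre of its underside.
- jar: Glass jar with a yellow lid, 68 mm diameter, 75 mm tall, to be left alone. Origin at the centre of its underside.
- paint_tube: Bare metal paint tube with a black cap, lying flat, about 130 mm long, 42 mm wide, 18 mm high, to be left alone. Origin at the centre of its underside.
Mind the look-alikes: they are no part of the job. What is shaped like the slim_pot but black or pink is not meant. What is shaped like the tall_board but purple is not meant.

How it is judged:
By the outcome, as a careful person would: the job done as asked, in the order asked, and still so for the second after the job is handed in, while the arm keeps its last pose, push and grip.
It also fails if it takes over 72 s, if anything falls off the work surface, if the arm or the gripper's body presses on something with over 40 N, if the wrist force passes 120 N, or if a joint passes its speed limit or range.

### The arm

A 6-joint arm with a two-finger parallel gripper is mounted at the origin on the work surface. World frame = base frame: x ahead of the robot, y to its left, z up, the work surface at z = 0. Lengths are in mm, angles in rad, forces in N, time in s.
With the tool pointing down it reaches from about 400 to 925 mm from the base axis. Payload 3.4 kg.
Tool frame: the origin (TCP) lies at the very end of the fingers, on their centre line; the grasp point (between the pads) lies 19 mm behind it; z points along the fingers, y is the line along which they close (so a half turn about z gives the same grasp; the last joint's range is limited). The gripper opens to 85 mm and grips with 20 to 120 N. Pads are 22 mm wide; open, the fingers measure 114 mm over their backs; the gripper's body (76 mm by 85 mm) begins 54 mm behind the grasp point. The pads swing forward as they close: fully open they stand 13 mm farther back than shut.
Start: joints at [1.135, 0.307, 1.506, -0, 1.328, -0.073], TCP at [204.087, 537.568, 231.305] pointing down, gripper open.
Joint ranges: [-3.12, 3.12], [-1.05, 2.28], [0.14, 2.33], [-1.42, 4.57], [0.1, 2.73], [-2.68, 2.68]. Speed limits (rad/s): [2.57, 2.57, 3.14, 3.14, 3.14, 3.14].

### API

Orientations are given as a 3x3 rotation matrix whose columns are the frame's x, y, z axes.
In Python, from workcell import sense, imaging, job gives the robot as it stands.
- The arm moves only by the tool handwheel, called as name(argument=value, ...), one argument or row to a line, values as JSON. Schema: {"type":"object","properties":{"ticks":{"type":"array","items":{"type":"array","items":{"type":"array","items":{"type":"number"},"minItems":5,"maxItems":5},"minItems":1,"maxItems":20},"minItems":1,"maxItems":1},"only":{"type":"string"},"quiet":{"type":"boolean"},"lines":{"type":"string"}},"required":["ticks"],"additionalProperties":false}. ticks is a list that holds a single list of rows (three levels of brackets), with 1 to 20 rows, each of 5 numbers: dx, dy, dz in mm, then a turn about the tool's z in rad, then the opening from 0.0 (shut) to 1.0 (fully open); each row shifts and turns the commanded pose from where the row before left it, along the tool's axes as they then stand; what a row does not reach is not made up. A row lasts 1/12 s, in which the tool goes at most 41.7 mm and 0.125 rad, less where a joint would pass 70% of its speed; a pose out of reach is approached as far as the arm can. The fingers move at their own pace and stop on an object; the grip force is fixed at half the most. Time passes only in rows, so rows that do not move let the fingers close. The tool returns the time, the measured TCP pose, the force, the opening and the grip force at its end. only (a regular expression) keeps the lines of the reply that match it, lines (a string "A,B") keeps lines A to B, and quiet returns only ok. Input that does not fit is refused with a message, and nothing moves.
- sense(): the state, without advancing time (a new reading comes with each control period).
- imaging.grab_frame(name): name is "scene" or "top"; returns (picture, depth): 384x512x3 uint8, red, green, blue; 384x512 float32, mm along the optical axis (not along the pixel's ray), 0 where there is no reading.
- imaging.camera_params(name): a dict with "mtx" (3x3 intrinsics, pixels), "R" (3x3) and "t" (3): a world point X has camera coordinates R X + t. Camera axes: x right, y down, z forward; pixel columns grow to the right and rows downward; lengths in mm; the calibration is good to about 2 mm. A picture is of the moment at which its call begins. camera_params takes no time and is no camera call.
- job.hand_in(): hands the job in; it is judged then, once.
The state is a dict: "time": time; "joint_positions": joint angles; "joint_velocities": joint speeds; "joint_torque": joint torques, N m; "tool_pos": TCP position; "tcp_rot": TCP orientation; "ft_force": force on the tool from outside, world axes, zero at the start; "ft_torque": the same for the moment, N m; "width": opening from 0.0 (shut) to 1.0 (fully open); "grip_force": force on a finger pad.
Only numpy, scipy, OpenCV 4.12 (cv2) and the standard library are available. Lean on these libraries where they do the work, as an engineer would, in place of code of your own. Each camera call takes 0.05 s, during which the arm holds its last target. There are 200 camera calls.

## Working session

There is one attempt and no reset: what is moved stays moved. The work goes in short steps, Python scripts to look and compute and a tool call to move; the robot and the scene stay as the last step left them, time stands still between calls to the robot, and variables do not carry over. Pictures are saved under pics/ and viewed, at most 10 in all, crops included, and the job is handed in when it is done.

```bash
mkdir -p pics; ls; cat > h.py <<'E'
import numpy as np, cv2
from workcell import sense, imaging, job
def grab(n, save=None):
    p,d=imaging.grab_frame(n)
    if save: cv2.imwrite('pics/'+save,cv2.cvtColor(p,cv2.COLOR_RGB2BGR))
    np.savez('/tmp/%s.npz'%n,p=p,d=d); return p,d
def load(n):
    z=np.load('/tmp/%s.npz'%n); return z['p'],z['d']
def world(n,d):
    c=imaging.camera_params(n);K=np.array(c['mtx']);R=np.array(c['R']);t=np.array(c['t']).ravel()
    v,u=np.indices(d.shape); r=np.stack([(u-K[0,2])/K[0,0],(v-K[1,2])/K[1,1],np.ones(d.shape)],-1)*d[...,None]
    W=(r-t)@R; W[d==0]=np.nan; return W
E
python3 - <<'E'
from h import *
for n in('scene','top'):
    p,d=grab(n); 
    cv2.imwrite(f'pics/{n}0.png',cv2.resize(cv2.cvtColor(p,cv2.COLOR_RGB2BGR),(800,600),interpolation=cv2.INTER_CUBIC))
    c=imaging.camera_params(n);print(n,np.round(c['mtx'],1).tolist(),np.round(-np.array(c['R']).T@np.array(c['t']).ravel()),np.round(c['R'],2).tolist())
s=sense();print(s['time'],s['tool_pos'],np.round(s['tcp_rot'],3).tolist(),s['width'])
E
```

```text
pics
scene [[398.2, 0.0, 262.7], [0.0, 398.2, 199.3], [0.0, 0.0, 1.0]] [1273. -128.  878.] [[0.21, 0.98, 0.01], [0.74, -0.16, -0.66], [-0.64, 0.14, -0.75]]
top [[450.3, 0.0, 253.2], [0.0, 450.3, 191.8], [0.0, 0.0, 1.0]] [ 458.   26. 1417.] [[0.02, -1.0, 0.03], [-0.99, -0.02, -0.11], [0.11, -0.02, -0.99]]
0.1 [203.81619364 536.97103475 230.48390149] [[-0.935, 0.355, -0.001], [0.355, 0.935, -0.002], [0.0, -0.002, -1.0]] 1.0038239495670351
```

View pics/scene0.png

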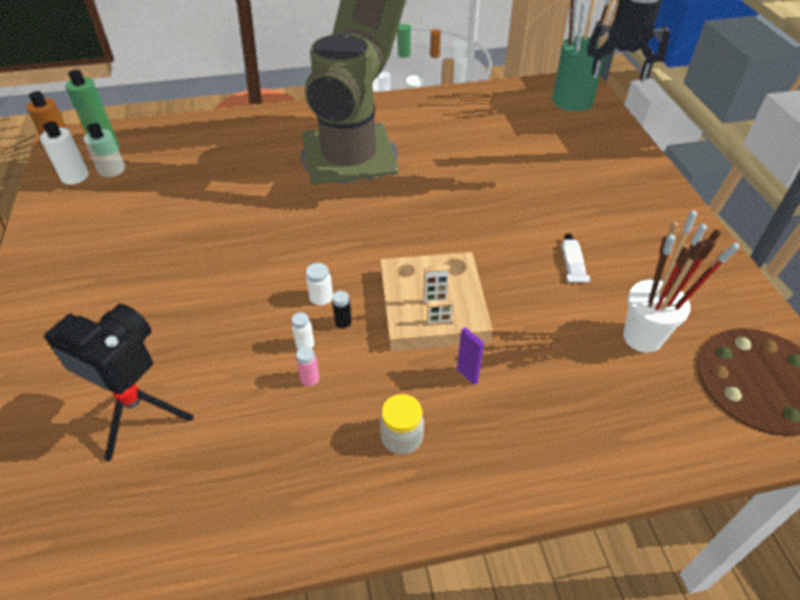

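View pics/top0.png

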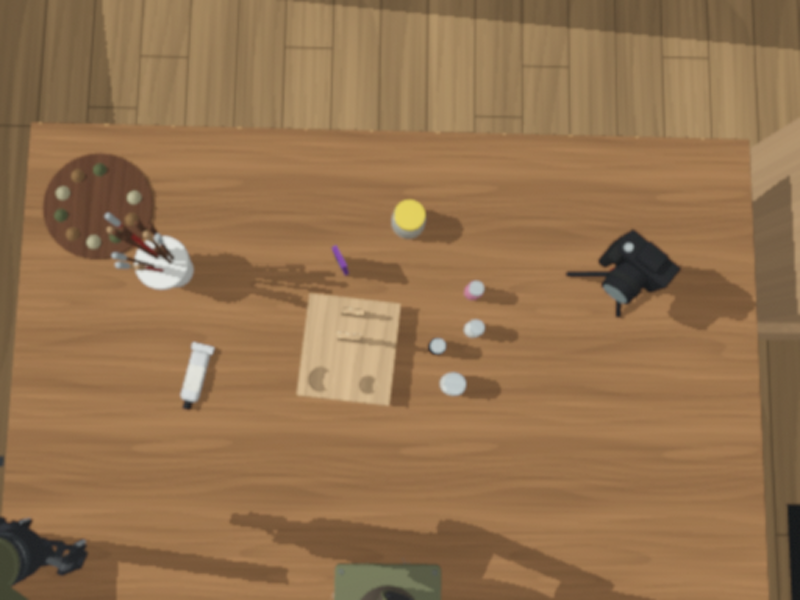

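```bash
python3 - <<'E'
from h import *
p,d=load('top'); W=world('top',d)
# table check
print('table',np.round(np.nanmedian(W[300:310,200:300].reshape(-1,3),0),1))
def obj(name,u,v,r,z0,z1):
    m=np.zeros(d.shape,bool);m[v-r:v+r+1,u-r:u+r+1]=1
    m&=(W[...,2]>z0)&(W[...,2]<z1);P=W[m]
    (c,rad)=cv2.minEnclosingCircle(P[:,:2].astype(np.float32)) if len(P) else (0,0)
    print(name,len(P),np.round(np.mean(P,0),1),'circ',np.round(c,1),round(rad,1),'zmax',np.round(np.percentile(P[:,2],95),1))
s=.64
for n,u,v in (('wide',453,384),('slim',474,328),('black',437,346),('pink',474,290)): obj(n,int(u*s),int(v*s),14,58,90)
obj('jar',int(408*s),int(215*s),22,65,95)
for n,u,v in(('b1',349,337),('b2',355,312)): obj(n,int(u*s),int(v*s),10,50,130)
for n in('scene','top'):
    p,d=load(n);W=world(n,d)
    m=(W[...,2]>25)&(W[...,2]<43)&(abs(W[...,0]-540)<200)&(abs(W[...,1]-60)<140)
    m=cv2.morphologyEx(m.astype(np.uint8),cv2.MORPH_OPEN,np.ones((5,5)))>0
    mm=m&(W[...,2]>31);P=W[mm]; (c,sz,a)=cv2.minAreaRect(P[:,:2].astype(np.float32));print(n,'stand',np.round(c,1),np.round(sz,1),a,np.median(P[:,2]))
    W=W
    m=(abs(W[...,0]-560)<90)&(abs(W[...,1]-90)<60)&(W[...,2]>60)&(W[...,2]<160)
    print(n,m.sum()); 
    k,l,st,ce=cv2.connectedComponentsWithStats(m.astype(np.uint8))
    for i in range(1,k):
        if st[i,4]>8:
            Q=W[l==i];print(st[i],np.round(Q.mean(0),1),np.round(Q.min(0)),np.round(Q.max(0)))
    # camera body
    m=(W[...,1]<-380)&(W[...,2]>110)&(W[...,2]<300)&(W[...,0]>350);Q=W[m];print('cam',len(Q),np.round(Q.mean(0)),np.round(Q.min(0)),np.round(Q.max(0)))
p,_=load('scene');a=cv2.resize(p[150:280,170:330],(800,650))[:600]
cv2.imwrite('pics/crop1.png',a[...,::-1])
p,_=load('top');a=cv2.resize(p[140:240,350:450],(600,600));b=cv2.resize(p[150:270,170:330],(800,600))
cv2.imwrite('pics/cam1.png',a[...,::-1])
E
```

```text
table [ 2.685e+02 -4.100e+00  2.000e-01]
wide 148 [ 452.4 -121.2   71.6] circ [ 452.5 -121.8] 21.2 zmax 76.5
slim 76 [ 561.4 -162.5   70.4] circ [ 561.5 -163. ] 15.3 zmax 75.1
black 73 [524.4 -88.6  71.4] circ [524.7 -88.5] 14.4 zmax 76.2
pink 75 [ 636.4 -161.4   71.1] circ [ 637.  -161.2] 14.8 zmax 76.7
jar 296 [777.8 -30.6  75. ] circ [778.3 -30.2] 29.8 zmax 79.4
b1 72 [536.4  80.3 110.5] circ [537.4  80.8] 22.2 zmax 123.4
b2 67 [586.6  76.   81.1] circ [586.7  75.6] 22.0 zmax 88.4
scene stand [519.4  82.3] [180.7 204.6] 84.36064147949219 34.048644465532135
scene 432
[271 170  17  19 285] [542.5  79.   94.9] [531.  58.  60.] [549. 102. 122.]
[273 192  17  11 147] [591.2  74.4  75.9] [582.  53.  60.] [597.  97.  87.]
cam 2416 [ 685. -424.  215.] [ 606. -495.  158.] [ 728. -380.  249.]
top stand [517.7  82.8] [180.  199.9] 84.45975494384766 35.40475712297379
top 131
[218 196  15   6  64] [586.7  76.4  82.3] [580.  56.  61.] [595.  98.  89.]
[216 212  15   6  67] [536.6  80.9 114.6] [531.  60.  67.] [544. 103. 127.]
cam 1403 [ 658. -423.  222.] [ 598. -494.  158.] [ 725. -380.  253.]
```

View pics/crop1.png

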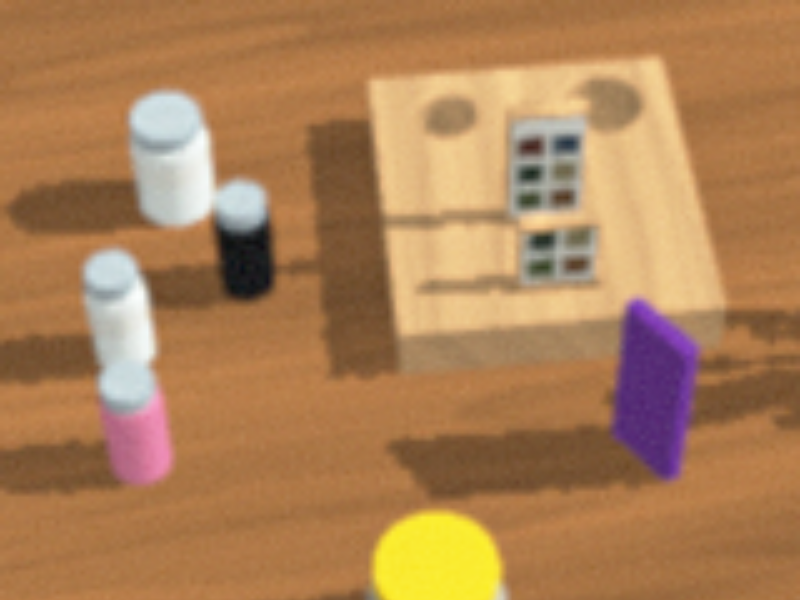

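Enlarged crop: the wide white pot is at (172,158) and the slim white pot at (120,310). The look-alikes are the black pot (243,240), the pink pot (138,425) and the purple board (655,390). The taller board is at (548,165), in the slot nearer the robot: its top measured about 120 mm, against 85 mm for the other. The white slim pot and the painted tall board fit the description. Next I'll refine the stand and pots and locate the lens.

```bash
cat >> h.py <<'E'
def avg(n,k=4):
    F=[imaging.grab_frame(n) for _ in range(k)]
    D=np.array([f[1] for f in F]);D[D==0]=np.nan
    return np.mean([f[0] for f in F],0).astype(np.uint8),np.nan_to_num(np.nanmedian(D,0))
E
python3 - <<'E'
from h import *
import warnings;warnings.filterwarnings('ignore')
for n in('top','scene'):
    p,d=avg(n,4);np.savez('/tmp/%s.npz'%n,p=p,d=d);W=world(n,d)
    print(n,'table z',np.nanmedian(W[250:290,150:300,2]) if n=='top' else '')
    for nm,x,y,r in(('wide',452,-121,20),('slim',561,-163,14)):
        m=(np.hypot(W[...,0]-x,W[...,1]-y)<r+12)&(W[...,2]>62)&(W[...,2]<85);Q=W[m]
        print(nm,m.sum(),np.round(Q.mean(0),1),np.round((Q.min(0)+Q.max(0))/2,1))
    m=(W[...,2]>29)&(W[...,2]<41)&(abs(W[...,0]-518)<130)&(abs(W[...,1]-82)<120)
    m=cv2.morphologyEx(m.astype(np.uint8),cv2.MORPH_OPEN,np.ones((3,3)))>0
    c,s,a=cv2.minAreaRect(W[m][:,:2].astype(np.float32));print('stand',np.round(c,1),np.round(s,1),a,np.median(W[m][:,2]))
    # camera body top
    m=(W[...,1]<-380)&(W[...,2]>110)&(W[...,2]<300)&(W[...,0]>350);m=(W[...,1]<-300)&(W[...,2]>100)&(W[...,0]>350)&(W[...,0]<1000)
    Q=W[m];print('cam',len(Q),np.histogram(Q[:,2],bins=range(100,300,10))[0].tolist())
    ys,xs=np.where(m);print(xs.min(),xs.max(),ys.min(),ys.max())
    np.save('/tmp/cam_%s.npy'%n,Q)
p,d=load('top');W=world('top',d);np.set_printoptions(linewidth=250)
print(np.nan_to_num(W[146:200:2,380:440:2,2]).astype(int))
a=cv2.resize(p[140:204,372:452],(750,600),interpolation=cv2.INTER_CUBIC);cv2.imwrite('pics/cam2.png',a[...,::-1])
E
```

```text
top table z 0.24386197082675648
wide 141 [ 452.8 -121.4   71.9] [ 452.7 -121.9   70.5]
slim 68 [ 561.  -163.2   71.7] [ 560.9 -163.4   69.5]
stand [517.7  82.8] [179.9 200.1] 84.47917938232422 35.124343020099346
cam 1536 [0, 0, 0, 0, 0, 0, 29, 42, 53, 83, 140, 306, 510, 125, 248, 0, 0, 0, 0]
383 435 146 194
scene table z 
wide 136 [ 456.9 -122.4   70.1] [ 453.7 -122.4   67.7]
slim 87 [ 564.6 -164.1   70.1] [ 563.1 -163.9   67.6]
stand [518.1  82.2] [180.1 203.1] 84.32745361328125 34.008366033653495
cam 2656 [0, 0, 0, 0, 0, 10, 127, 168, 183, 200, 249, 521, 702, 137, 359, 0, 0, 0, 0]
28 97 194 252
[[  1  -1   0   0   0   0  -3   0   1   0   2  -1  -2   0   0   0   0   0   0   1   1  -3   0   2   0   0   0   0  -1   0]
 [  0  -1   0  -2   4   0   0   0   0   1   0 222 228 228 227   0   0  -2   0   0   0   0   1  -3   2  -2   2  -1   0   0]
 [  0   0  -1  -2  -2  -2  -1   2   2 187 223 226 228 230 228 227   0   2   1   0   0   0  -2  -1  -3  -1   0   1   0   0]
 [  3  -1  -1   0   1   1   0   0 202 220 226 230 230 228 227 229 230  -2   2   0  -1   0  -1  -1   0  -2  -1   0  -2  -3]
 [  
[... 2125 characters left out ...]
212 218 215 214 209 201   0   0  -1  -2   0   2   0   0   1   1   5   2  -2   0   0]
 [  0   0   3  -2  -2   0   0 176 191 202 205 215 207 200   1   0   2   2   1  -4   0   0   0  -1   0  -1   0   0   0  -2]
 [ -1   4   1   0  -1   0  -1  41 173 184 197 203 199   0   0   1   1   1   0   0  -4   0   0   0   1   0   1   0   2   0]
 [  1  -1   0   0  -1   0   1  34  41  -2 179 190   3   0   0   1   0  -1   0   0   1   5   0   1   2   1   0   0   0  -1]
 [  0   0   3   0  -2   0  -2  26  34   0   0   1   0   0   0   0  -1   0   2   0  -1   1   1   2   2   0   0   0  -2   4]
 [ -2  -4   0   2   2   0   1  20  27   0   0  -2   0   0   0   0   0   0  -1  -1   0   0   0  -1   0  -1  -1   0   0   0]]
```

View pics/cam2.png

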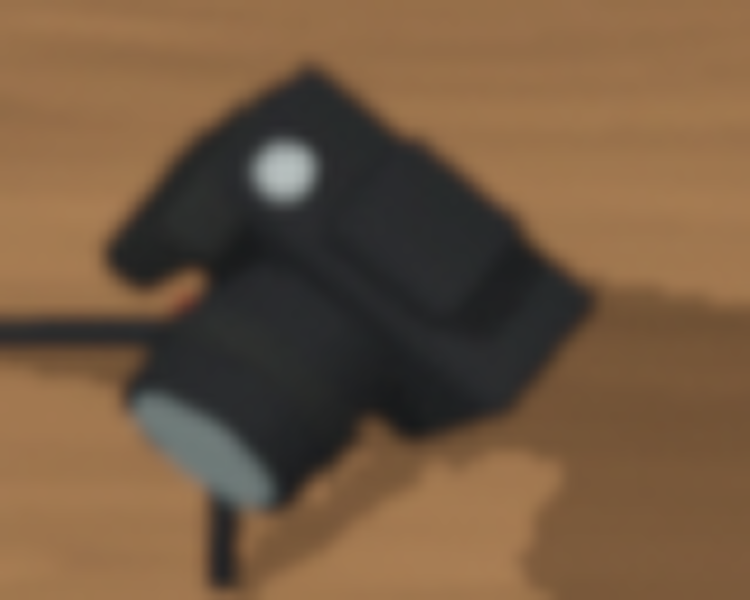

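Camera crop: the lens barrel runs from about (310,300) to the grey front glass at (205,450), looking down-left. The prism top is at z≈246.5, so the lens axis should be at z≈188.5. I'll fit that now.

```bash
python3 - <<'E'
from h import *
from scipy.optimize import least_squares
p,d=load('top');W=world('top',d)
def sel(poly):
    q=np.array([[372+x/9.375-.5,140+y/9.375-.5] for x,y in poly]);m=np.zeros(d.shape,np.uint8);cv2.fillPoly(m,[np.round(q).astype(int)],1);return W[m>0]
B=sel([(250,285),(355,345),(350,395),(290,470),(165,375)]);B=B[(B[:,2]>188)]
F=sel([(150,400),(185,405),(235,445),(262,490),(235,492),(180,450)]);F=F[(F[:,2]>150)&(F[:,2]<225)]
print(len(B),len(F),F.mean(0),F.min(0),F.max(0))
def res(q):
    x,y,a,r,z=q;rel=B-[x,y,z];lat=-rel[:,0]*np.sin(a)+rel[:,1]*np.cos(a);return np.append(np.hypot(lat,rel[:,2])-r,(z-188.5)/1*3)
c0=B.mean(0)
# barrel may be stepped in radius; use soft loss
s=least_squares(res,[c0[0],c0[1],2.4,31,188.5],loss='soft_l1');x,y,a,r,z=s.x;u=np.array([np.cos(a),np.sin(a)])
print('cyl',s.x,'rms',np.std(s.fun))
# bring axis pt, front plane
G=F@np.array([u[0],u[1],0]);print('front along',np.median(G),G.std())
ax=np.array([x,y]);ax=ax+u*(np.median(G)-ax@u);print('lens front',ax,'tripod axis',ax-66*u)
M=F-F.mean(0);n=np.linalg.svd(M)[2][2];print('front normal',n,np.arctan2(n[1],n[0]))
# yaw from outline: body top plane 228 & prism 246
for lo,hi in((240,252),(222,252)):
    m=(W[...,2]>lo)&(W[...,2]<hi)&(W[...,1]<-380);c,sz,an=cv2.minAreaRect(W[m][:,:2].astype(np.float32));print(c,sz,an,np.deg2rad(an), np.median(W[m][:,2]))
E
```

```text
254 59 [ 616.11365316 -391.13099094  193.83599002] [ 603.38740649 -407.04222918  173.21983027] [ 629.87575931 -374.97761001  212.94924841]
cyl [ 729.54459343 -481.64082574    2.47727864   31.36720142  188.77581627] rms 1.7153108283949217
front along -726.1931053821149 0.5747496364609701
lens front [ 615.26436361 -392.15475641] tripod axis [ 667.22879675 -432.84502168]
front normal [ 0.77174426 -0.63586652 -0.00919572] -0.6891655650613533
(673.8961181640625, -439.7496643066406) (44.36750793457031, 39.59800338745117) 50.22622299194336 0.876612962050289 246.63368766061103
(657.2342529296875, -424.551025390625) (111.17252349853516, 94.55422973632812) 50.531288146972656 0.8819373534386572 229.73000862619975
```

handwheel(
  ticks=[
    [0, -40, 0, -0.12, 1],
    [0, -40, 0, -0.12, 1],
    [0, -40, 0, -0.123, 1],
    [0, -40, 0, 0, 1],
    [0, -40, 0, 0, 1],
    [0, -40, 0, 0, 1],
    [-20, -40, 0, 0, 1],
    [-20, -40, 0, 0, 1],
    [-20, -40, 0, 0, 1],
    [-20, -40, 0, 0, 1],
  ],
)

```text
refused: ticks: the value is too long (schema: maxItems 1). Nothing was moved.
```

Refused on format, not on reach. It needs a list holding one list of rows, three levels of brackets.

handwheel(
  ticks=[
    [[0, -40, 0, -0.12, 1], [0, -40, 0, -0.12, 1], [0, -40, 0, -0.123, 1], [0, -40, 0, 0, 1], [0, -40, 0, 0, 1], [0, -40, 0, 0, 1], [-20, -40, 0, 0, 1], [-20, -40, 0, 0, 1], [-20, -40, 0, 0, 1], [-20, -40, 0, 0, 1]],
  ],
)

```text
time: 1.33
tool_pos: [250.1, 151.0, 231.8]
tcp_rot: [[-1.0, -0.002, 0.002], [-0.002, 1.0, 0.001], [-0.002, 0.001, -1.0]]
ft_force: [2.0, 0.5, 0.5]
width: 0.991
grip_force: 0.0
```

handwheel(
  ticks=[
    [[-22.5, -30.3, 0, 0, 1], [-22.5, -30.3, 0, 0, 1], [-22.5, -30.3, 0, 0, 1], [-22.5, -30.3, 0, 0, 1], [-22.5, -30.3, 0, 0, 1], [-22.5, -30.3, 0, 0, 1], [-22.5, -30.3, 0, 0, 1], [-22.5, -30.3, 0, 0, 1], [-22.5, -30.3, 0, 0, 1], [0, 0, 40, 0, 1], [0, 0, 40, 0, 1], [0, 0, 30, 0, 1], [0, 0, 10, 0, 1], [0, 0, 0, 0, 1]],
  ],
)

```text
time: 2.5
tool_pos: [449.9, -119.3, 108.3]
tcp_rot: [[-1.0, 0.0, -0.007], [0.0, 1.0, 0.002], [0.007, 0.002, -1.0]]
ft_force: [0.3, 0.0, -0.3]
width: 1.003
grip_force: 0.0
```

handwheel(
  ticks=[
    [[-2.8, -2.5, 30, 0, 1], [0, 0, 30, 0, 1], [0, 0, 12, 0, 1], [0, 0, 5, 0, 1], [0, 0, 0, 0, 0.3], [0, 0, 0, 0, 0.3], [0, 0, 0, 0, 0.3], [0, 0, 0, 0, 0.3], [0, 0, 0, 0, 0.3], [0, 0, 0, 0, 0.3]],
  ],
)

```text
time: 3.33
tool_pos: [456.7, -123.0, 36.2]
tcp_rot: [[-1.0, -0.0, 0.004], [-0.0, 1.0, -0.001], [-0.004, -0.001, -1.0]]
ft_force: [-1.3, 0.2, 6.6]
width: 0.494
grip_force: 60.1
```

handwheel(
  ticks=[
    [[0, 0, -20, 0, 0.3], [0, 0, -40, 0, 0.3], [0, 40, -10, 0, 0.3], [0, 40, 0, 0, 0.3], [0, 40, 0, 0, 0.3], [0, 40, 0, 0, 0.3], [0, 40, 0, 0, 0.3], [0, 30, 0, 0, 0.3], [0, 20, 0, 0, 0.3], [0, 10, 0, 0, 0.3], [0, 0, 0, 0, 0.3], [0, 0, 0, 0, 0.3], [0, 0, 0, 0, 0.3]],
  ],
)

```text
time: 4.42
tool_pos: [455.2, 136.3, 104.5]
tcp_rot: [[-1.0, 0.0, 0.0], [0.0, 1.0, -0.001], [-0.0, -0.001, -1.0]]
ft_force: [-0.4, 0.2, -1.0]
width: 0.492
grip_force: 61.4
```

```bash
python3 - <<'E'
from h import *
s=sense();print(np.round(s['tool_pos'],2),s['joint_velocities'].round(3) if hasattr(s['joint_velocities'],'round') else s['joint_velocities'])
a=np.vstack([grab(n,None)[0][c] for n,c in (('top',np.s_[200:296,130:290]),('scene',np.s_[120:216,200:360]))])
cv2.imwrite('pics/w1.png',cv2.resize(a,(500,600))[...,::-1])
for n in('top','scene'):
    p,d=load(n);W=world(n,d);print(n)
    m=(abs(W[...,0]-455)<45)&(abs(W[...,1]-135)<45)&(W[...,2]>40)&(W[...,2]<130)
    Q=W[m];print(len(Q));
    for z in range(40,130,10):
        q=Q[(Q[:,2]>=z)&(Q[:,2]<z+10)]
        if len(q)>3:print(z,len(q),q.min(0).round(),q.max(0).round())
E
```

```text
[455.2  136.35 104.52] [-0.015  0.005  0.006  0.005 -0.001  0.003]
top
0
scene
292
60 5 [463. 118.  66.] [473. 137.  70.]
70 37 [456. 113.  71.] [474. 154.  80.]
80 38 [455. 113.  80.] [475. 154.  90.]
90 31 [455. 113.  92.] [475. 153. 100.]
100 40 [462. 108. 100.] [476. 157. 110.]
110 59 [453. 101. 111.] [475. 170. 120.]
120 82 [453.  99. 120.] [476. 168. 130.]
```

View pics/w1.png

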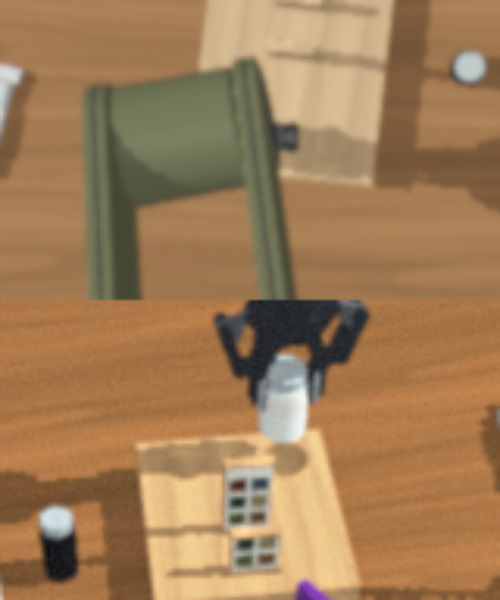

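```bash
cat >> h.py <<'E'
from scipy.optimize import least_squares
def cyl(x,y,r,z0,z1,k=4,n='scene',reach=8):
    p,d=avg(n,k);np.savez('/tmp/%s.npz'%n,p=p,d=d);W=world(n,d)
    m=(np.hypot(W[...,0]-x,W[...,1]-y)<r+reach)&(W[...,2]>z0)&(W[...,2]<z1);Q=W[m]
    f=lambda q:np.hypot(Q[:,0]-q[0],Q[:,1]-q[1])-r
    s=least_squares(f,[x,y],loss='soft_l1');g=lambda q:np.hypot(Q[:,0]-q[0],Q[:,1]-q[1])-q[2]
    s2=least_squares(g,[x,y,r],loss='soft_l1')
    print('cyl',len(Q),s.x.round(2),'rms',f(s.x).std().round(2),'free r',s2.x.round(2),'zmin',Q[:,2].min().round(1))
E
python3 - <<'E'
from h import *
cyl(453,134,22,72,98)
s=sense();print(np.round(s['tool_pos'],2))
# calibrate same method on standing slim pot
cyl(561.5,-163.3,16,15,56)
# scene hole: dark pixels on stand plane cannot see (occluded); stand edges
E
```

```text
cyl 96 [451.16 135.19] rms 0.69 free r [451.86 135.01  21.38] zmin 72.2
[455.36 136.59 104.27]
cyl 117 [ 561.76 -164.22] rms 0.67 free r [ 562.14 -164.19   15.68] zmin 15.7
```

handwheel(
  ticks=[
    [[-6.8, 0, 10, 0, 0.3], [0, 0, 12, 0, 0.3], [0, 0, 6, 0, 0.3], [0, 0, 0, 0, 0.3], [0, 0, 0, 0, 0.3], [0, 0, 0, 0, 0.3]],
  ],
)

```text
time: 5.42
tool_pos: [462.2, 137.5, 76.2]
tcp_rot: [[-1.0, -0.0, -0.0], [-0.0, 1.0, -0.0], [0.0, -0.0, -1.0]]
ft_force: [-0.0, -0.1, -1.1]
width: 0.49
grip_force: 61.4
```

```bash
python3 - <<'E'
from h import *
cyl(458,135,22,46,80)
print(np.round(sense()['tool_pos'],2))
p,d=load('scene');a=cv2.resize(p[150:230,230:340],(800,582));cv2.imwrite('pics/w2.png',a[...,::-1])
E
```

```text
cyl 110 [458.33 136.36] rms 0.7 free r [458.71 136.26  21.67] zmin 46.4
[462.42 137.53  76.73]
```

View pics/w2.png

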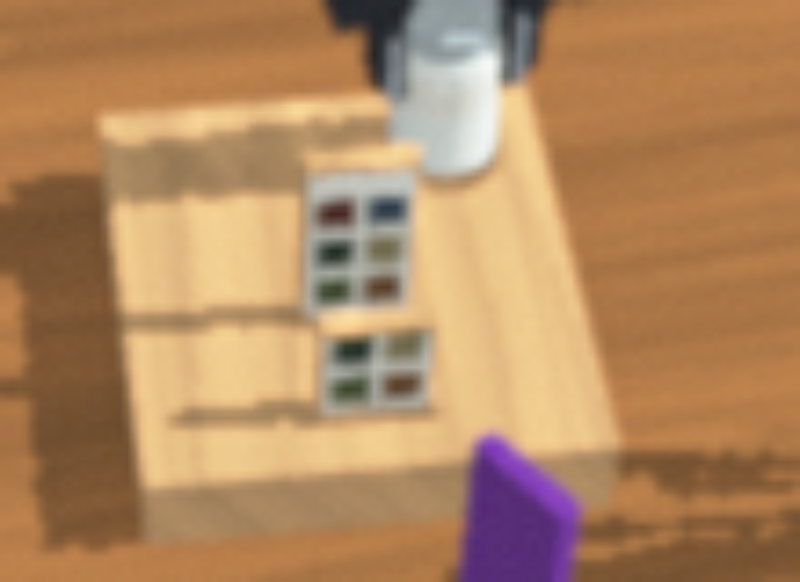

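The pot at (455,110) hangs just above the wide hole, about 1 mm too far left of the robot. I'll correct that and ease it down.

handwheel(
  ticks=[
    [[0, -1.2, 0, 0, 0.3], [0, 0, 3, 0, 0.3], [0, 0, 3, 0, 0.3], [0, 0, 3, 0, 0.3], [0, 0, 3, 0, 0.3], [0, 0, 0, 0, 0.3]],
  ],
)

```text
time: 6.12
tool_pos: [461.5, 136.1, 63.5]
tcp_rot: [[-1.0, -0.0, -0.001], [-0.0, 1.0, -0.0], [0.001, -0.0, -1.0]]
ft_force: [-0.1, 0.2, -1.6]
width: 0.489
grip_force: 61.4
```

handwheel(
  ticks=[
    [[0, 0, 5, 0, 0.3], [0, 0, 5, 0, 0.3], [0, 0, 4, 0, 0.3], [0, 0, 2, 0, 0.3], [0, 0, 0, 0, 0.3]],
  ],
)

```text
time: 6.53
tool_pos: [461.5, 136.2, 47.6]
tcp_rot: [[-1.0, -0.0, -0.001], [-0.0, 1.0, -0.0], [0.001, -0.0, -1.0]]
ft_force: [0.0, 0.2, -1.1]
width: 0.491
grip_force: 61.4
```

handwheel(
  ticks=[
    [[0, 0, 1.2, 0, 0.3], [0, 0, 0.5, 0, 0.3], [0, 0, 0, 0, 0.3]],
  ],
)

```text
time: 6.78
tool_pos: [462.1, 136.3, 46.6]
tcp_rot: [[-1.0, -0.0, 0.0], [-0.0, 1.0, 0.0], [-0.0, 0.0, -1.0]]
ft_force: [0.2, 0.1, -0.3]
width: 0.49
grip_force: 61.4
```

handwheel(
  ticks=[
    [[0, 0, 0.8, 0, 0.3], [0, 0, 0, 0, 0.3], [0, 0, 0, 0, 0.8], [0, 0, 0, 0, 0.8], [0, 0, 0, 0, 0.8], [0, 0, 0, 0, 0.8]],
  ],
)

```text
time: 7.28
tool_pos: [462.1, 136.3, 45.8]
tcp_rot: [[-1.0, -0.0, 0.0], [-0.0, 1.0, 0.0], [-0.0, 0.0, -1.0]]
ft_force: [0.0, -1.1, 1.2]
width: 0.797
grip_force: 0.0
```

handwheel(
  ticks=[
    [[0, 0, -20, 0, 0.8], [0, 0, -40, 0, 0.8], [0, 0, -40, 0, 0.65], [0, 0, -10, 0, 0.65], [-12.5, -37.4, 0, 0, 0.65], [-12.5, -37.4, 0, 0, 0.65], [-12.5, -37.4, 0, 0, 0.65], [-12.5, -37.4, 0, 0, 0.65], [-12.5, -37.4, 0, 0, 0.65], [-12.5, -37.4, 0, 0, 0.65], [-12.5, -37.4, 0, 0, 0.65], [-12.5, -37.4, 0, 0, 0.65], [0, 0, 40, 0, 0.65], [0, 0, 10, 0, 0.65], [0, 0, 0, 0, 0.65], [0, 0, 0, 0, 0.65]],
  ],
)

```text
time: 8.62
tool_pos: [560.8, -162.1, 105.1]
tcp_rot: [[-1.0, -0.0, -0.003], [-0.0, 1.0, 0.001], [0.003, 0.001, -1.0]]
ft_force: [-0.2, -0.8, 0.3]
width: 0.649
grip_force: 0.0
```

```bash
python3 - <<'E'
from h import *
cyl(458,135.5,22,40,65)
print(np.round(sense()['tool_pos'],2))
p,d=load('scene');W=world('scene',d);m=(np.hypot(W[...,0]-456,W[...,1]-135.5)<18)&(W[...,2]>70);print('lid z',np.percentile(W[m][:,2],[50,75,90]))
E
```

```text
cyl 80 [458.5  135.46] rms 0.71 free r [458.89 135.35  21.66] zmin 40.1
[ 563.03 -162.3   107.44]
lid z [80.87884667 81.36666554 81.68890208]
```

handwheel(
  ticks=[
    [[0.8, -0.9, 30, 0, 0.65], [0, 0, 28, 0, 0.65], [0, 0, 12, 0, 0.65], [0, 0, 4, 0, 0.65], [0, 0, 0, 0, 0.65], [0, 0, 0, 0, 0.65], [0, 0, 0, 0, 0.1], [0, 0, 0, 0, 0.1], [0, 0, 0, 0, 0.1], [0, 0, 0, 0, 0.1], [0, 0, 0, 0, 0.1]],
  ],
)

```text
time: 9.73
tool_pos: [562.6, -164.1, 33.6]
tcp_rot: [[-1.0, -0.0, 0.003], [-0.0, 1.0, -0.001], [-0.003, -0.001, -1.0]]
ft_force: [0.3, 0.5, 5.6]
width: 0.349
grip_force: 59.0
```

handwheel(
  ticks=[
    [[0, 0, -20, 0, 0.1], [0, 0, -40, 0, 0.1], [0, 0, -40, 0, 0.1], [18.8, 34.4, 0, 0, 0.1], [18.8, 34.4, 0, 0, 0.1], [18.8, 34.4, 0, 0, 0.1], [18.8, 34.4, 0, 0, 0.1], [18.8, 34.4, 0, 0, 0.1], [18.8, 34.4, 0, 0, 0.1], [0, 0, 30, 0, 0.1], [0, 0, 25, 0, 0.1], [0, 0, 5, 0, 0.1], [0, 0, 0, 0, 0.1], [0, 0, 0, 0, 0.1], [0, 0, 0, 0, 0.1]],
  ],
)

```text
time: 10.98
tool_pos: [449.9, 42.1, 72.9]
tcp_rot: [[-1.0, 0.001, 0.002], [0.001, 1.0, -0.0], [-0.002, -0.0, -1.0]]
ft_force: [-0.4, -0.5, -1.2]
width: 0.35
grip_force: 59.5
```

```bash
python3 - <<'E'
from h import *
print(np.round(sense()['tool_pos'],2))
cyl(448.9,42,16,50,70)
print(np.round(sense()['tool_pos'],2))
p,d=load('scene');a=cv2.resize(p[150:230,230:340],(800,582));cv2.imwrite('pics/w3.png',a[...,::-1])
E
```

```text
[449.91  42.09  72.85]
cyl 52 [448.88  41.6 ] rms 0.69 free r [449.24  41.49  15.68] zmin 50.0
[449.43  42.15  72.66]
```

View pics/w3.png

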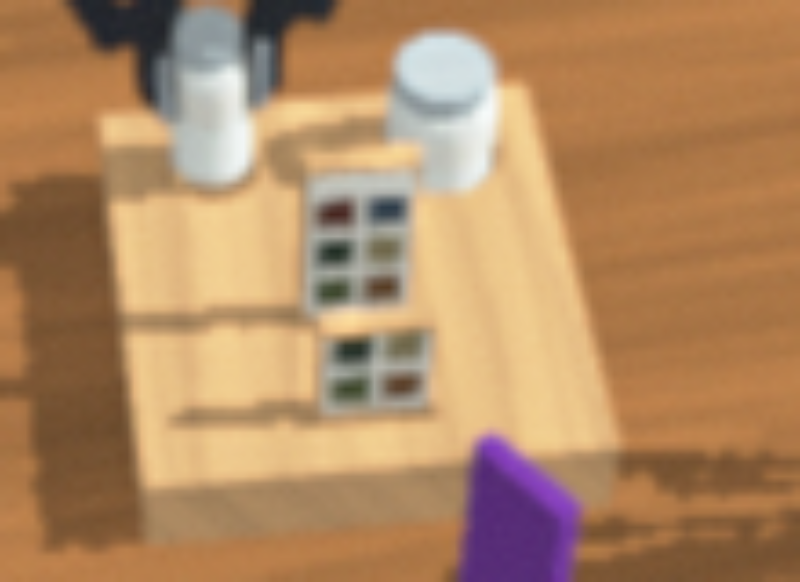

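The wide pot is seated at (443,110), and the slim pot at (212,130) hangs just above the slim hole. It measures (448.9,41.6) against a target of (448.9,41.7). Lowering it now.

handwheel(
  ticks=[
    [[0, 0, 3, 0, 0.1], [0, 0, 3, 0, 0.1], [0, 0, 3, 0, 0.1], [0, 0, 3, 0, 0.1], [0, 0, 0, 0, 0.1]],
  ],
)

```text
time: 11.6
tool_pos: [447.9, 42.5, 59.1]
tcp_rot: [[-1.0, -0.0, -0.002], [-0.0, 1.0, -0.0], [0.002, -0.0, -1.0]]
ft_force: [0.1, -0.2, -0.8]
width: 0.35
grip_force: 59.5
```

handwheel(
  ticks=[
    [[0, 0, 5, 0, 0.1], [0, 0, 4, 0, 0.1], [0, 0, 3, 0, 0.1], [0, 0, 2, 0, 0.1], [0, 0, 0, 0, 0.1]],
  ],
)

```text
time: 12.02
tool_pos: [448.0, 42.5, 45.2]
tcp_rot: [[-1.0, -0.0, -0.001], [-0.0, 1.0, -0.0], [0.001, -0.0, -1.0]]
ft_force: [1.3, 1.1, -0.8]
width: 0.357
grip_force: 59.5
```

handwheel(
  ticks=[
    [[0, 0, 1, 0, 0.1], [0, 0, 0, 0, 0.1], [0, 0, 0, 0, 0.6], [0, 0, 0, 0, 0.6], [0, 0, 0, 0, 0.6], [0, 0, 0, 0, 0.6]],
  ],
)

```text
time: 12.52
tool_pos: [448.7, 42.5, 45.0]
tcp_rot: [[-1.0, -0.0, 0.0], [-0.0, 1.0, -0.0], [-0.0, -0.0, -1.0]]
ft_force: [0.4, -1.0, 0.4]
width: 0.599
grip_force: 0.0
```

handwheel(
  ticks=[
    [[0, 0, -20, 0, 0.6], [0, 0, -40, 0, 0.6], [0, 0, -40, 0, 0.9], [0, 0, -40, 0, 0.9], [0, 0, -5, 0, 0.9], [-30, 13, 0, 0, 0.9], [-30, 13, 0, 0, 0.9], [-30, 12.8, 0, 0.0965, 0.9], [0, 0, 20, 0, 0.9], [0, 0, 15, 0, 0.9], [0, 0, 0, 0, 0.9], [0, 0, 0, 0, 0.9]],
  ],
)

```text
time: 13.52
tool_pos: [537.2, 81.3, 153.6]
tcp_rot: [[-0.995, 0.096, -0.003], [0.096, 0.995, -0.0], [0.003, -0.001, -1.0]]
ft_force: [1.0, -0.3, 0.5]
width: 0.897
grip_force: 0.0
```

```bash
python3 - <<'E'
from h import *
cyl(448.8,42,16,40,65)
p,d=load('scene');W=world('scene',d)
for x,y,r in((447,42,12),(456,135.5,18)):
    m=(np.hypot(W[...,0]-x,W[...,1]-y)<r)&(W[...,2]>70)&(W[...,2]<95);print('lid z',np.percentile(W[m][:,2],[50,75,90]))
m=(abs(W[...,0]-540)<14)&(abs(W[...,1]-80)<30)&(W[...,2]>45)&(W[...,2]<116);Q=W[m];print('board y',Q[:,1].min(),Q[:,1].max(),Q.mean(0))
f=np.polyfit(Q[:,1],Q[:,0],1);print('face x=',f, 'yaw',-np.arctan(f[0]))
s=sense();print(np.round(s['tool_pos'],2),np.round(s['tcp_rot'],3).tolist())
E
```

```text
cyl 68 [448.04  42.51] rms 0.85 free r [448.13  42.51  15.93] zmin 40.3
lid z [81.06086018 81.59758649 81.93037667]
lid z [80.83420179 81.33514967 81.71490911]
board y 57.98501543435437 101.64529018329065 [543.33614992  78.90392242  82.38430941]
face x= [1.12784431e-01 5.34437016e+02] yaw -0.11230982986475957
[538.98  81.24 155.88] [[-0.995, 0.096, 0.002], [0.096, 0.995, 0.0], [-0.002, 0.0, -1.0]]
```

Both pot lids are at z≈81.5, so both are seated. Grasping the board by its edges.

handwheel(
  ticks=[
    [[0, 0, 30, 0, 0.9], [0, 0, 28, 0, 0.9], [0, 0, 11, 0, 0.9], [0, 0, 4, 0, 0.9], [0, 0, 0, 0, 0.9], [0, 0, 0, 0, 0.9], [0, 0, 0, 0, 0.3], [0, 0, 0, 0, 0.3], [0, 0, 0, 0, 0.3], [0, 0, 0, 0, 0.3], [0, 0, 0, 0, 0.3]],
  ],
)

```text
time: 14.63
tool_pos: [539.6, 81.4, 83.2]
tcp_rot: [[-0.995, 0.096, 0.003], [0.096, 0.995, 0.0], [-0.003, 0.0, -1.0]]
ft_force: [-0.4, -0.3, 5.8]
width: 0.507
grip_force: 61.0
```

handwheel(
  ticks=[
    [[0, 0, -5, 0, 0.3], [0, 0, -10, 0, 0.3], [0, 0, -20, 0, 0.3], [0, 0, -30, 0, 0.3], [0, 0, -30, 0, 0.3], [0, 0, -18, 0, 0.3], [0, 0, 0, 0, 0.3]],
  ],
)

```text
time: 15.22
tool_pos: [541.4, 81.6, 200.1]
tcp_rot: [[-0.995, 0.096, 0.009], [0.096, 0.995, 0.001], [-0.009, 0.002, -1.0]]
ft_force: [1.0, -1.0, -0.4]
width: 0.507
grip_force: 61.5
```

handwheel(
  ticks=[
    [[0, -20, 0, 0, 0.3], [0.8, -36, 0, 0, 0.3], [0.8, -36, 0, 0, 0.3], [0.8, -36, 0, 0, 0.3], [0.8, -36, 0, 0, 0.3], [0.8, -36, 0, 0, 0.3], [0.8, -36, 0, 0, 0.3], [0.8, -36, 0, 0, 0.3], [0.8, -36, 0, 0, 0.3], [0.8, -36, 0, 0, 0.3], [0.5, -25, 0, 0, 0.3], [0, -7.2, 0, 0, 0.3], [0, 0, 0, 0.09, 0.3], [0, 0, 0, 0.1, 0.3], [0, 0, 0, 0.11, 0.3], [0, 0, 0, 0.11, 0.3], [0, 0, 0, 0.1, 0.3], [0, 0, 0, 0.082, 0.3], [0, 0, 0, 0, 0.3], [0, 0, 0, 0, 0.3]],
  ],
)

```text
time: 16.88
tool_pos: [494.3, -291.3, 194.4]
tcp_rot: [[-0.774, 0.633, -0.001], [0.633, 0.774, 0.001], [0.002, 0.0, -1.0]]
ft_force: [0.2, -0.6, -0.5]
width: 0.504
grip_force: 61.5
```

handwheel(
  ticks=[
    [[0, 0, 0, 0, 0.3], [0, 0, 0, 0, 0.3]],
  ],
)

```text
time: 17.05
tool_pos: [494.6, -291.9, 194.6]
tcp_rot: [[-0.773, 0.634, -0.0], [0.634, 0.773, 0.0], [0.001, 0.0, -1.0]]
ft_force: [0.3, 0.0, 0.1]
width: 0.508
grip_force: 61.5
```

```bash
python3 - <<'E'
from h import *
s=sense();print(np.round(s['tool_pos'],2),np.round(s['tcp_rot'],3).tolist())
x0=np.array([496,-293])
for n in('scene','top'):
    p,d=avg(n,4);np.savez('/tmp/%s.npz'%n,p=p,d=d);W=world(n,d)
    m=(np.hypot(W[...,0]-x0[0],W[...,1]-x0[1])<26)&(W[...,2]>110)&(W[...,2]<200);Q=W[m];print(n,len(Q))
    for lo in range(110,240,10):
        q=W[(np.hypot(W[...,0]-x0[0],W[...,1]-x0[1])<40)&(W[...,2]>=lo)&(W[...,2]<lo+10)]
        if len(q)>3:print(lo,len(q),q.min(0).round(1),q.max(0).round(1),q.mean(0).round(1))
p,_=load('scene');a=cv2.resize(p[150:290,20:200],(771,600));cv2.imwrite('pics/f1.png',a[...,::-1])
E
```

```text
[ 494.55 -291.93  194.65] [[-0.773, 0.634, -0.0], [0.634, 0.773, 0.0], [0.001, 0.0, -1.0]]
scene 305
120 30 [ 484.5 -310.1  120.7] [ 511.3 -272.6  129.9] [ 498.8 -291.2  125.6]
130 39 [ 482.6 -311.3  130.2] [ 511.2 -272.   139.4] [ 499.5 -290.1  134.6]
140 41 [ 482.2 -311.2  140. ] [ 511.2 -272.2  149.1] [ 499.7 -290.   144.6]
150 36 [ 483.4 -310.8  150.1] [ 510.8 -272.6  159.8] [ 500.  -290.7  155.2]
160 42 [ 483.5 -310.7  160. ] [ 510.8 -272.1  169.8] [ 501.2 -289.   164.9]
170 42 [ 485.2 -310.1  170.1] [ 512.3 -273.1  179.9] [ 500.7 -289.8  174.7]
180 43 [ 482.7 -311.4  180.3] [ 511.8 -272.4  189.8] [ 499.7 -291.5  185. ]
190 33 [ 482.8 -316.7  190.5] [ 518.4 -276.3  199.8] [ 495.1 -299.4  195.6]
200 63 [ 478.  -324.4  200. ] [ 523
[... 329 characters left out ...]
 493.9 -284.1  126.9]
130 10 [ 478.6 -301.4  130.2] [ 509.6 -272.2  139. ] [ 492.6 -286.2  133.8]
140 11 [ 478.5 -301.8  141.1] [ 509.2 -272.2  149. ] [ 494.3 -284.2  144.7]
150 13 [ 478.3 -302.6  150.1] [ 508.8 -272.8  159.7] [ 491.9 -287.   154. ]
160 10 [ 481.  -298.9  162.2] [ 505.5 -273.   169.3] [ 493.2 -284.4  165.6]
170 9 [ 480.9 -299.3  170.5] [ 502.4 -273.5  179.9] [ 491.6 -286.2  174.5]
180 7 [ 486.  -293.2  181.2] [ 499.4 -276.6  189.6] [ 492.5 -285.   185.6]
190 5 [ 488.4 -289.8  192.2] [ 499.1 -276.5  198.8] [ 493.8 -283.4  196. ]
200 7 [ 493.7 -283.7  201.6] [ 509.3 -265.5  209.7] [ 501.4 -272.5  206.4]
210 5 [ 493.4 -283.5  212.7] [ 514.2 -262.   218.9] [ 504.8 -268.8  216. ]
```

View pics/f1.png

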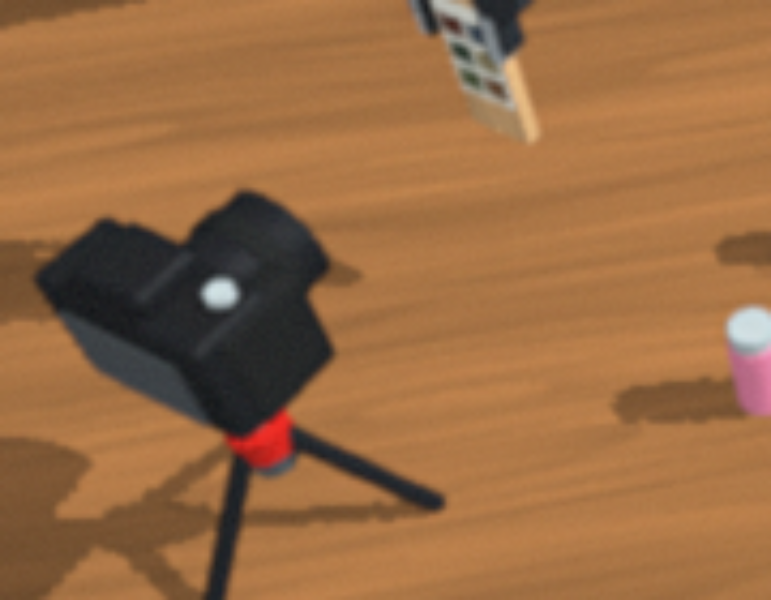

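handwheel(
  ticks=[
    [[-1.8, 0.1, -1, 0, 0.3], [-1.9, 0.2, -1, 0, 0.3], [0, 0, 0, 0, 0.3], [0, 0, 0, 0, 0.3], [0, 0, 0, 0, 0.3]],
  ],
)

```text
time: 17.87
tool_pos: [497.7, -294.5, 196.8]
tcp_rot: [[-0.772, 0.635, -0.0], [0.635, 0.772, 0.0], [0.0, -0.0, -1.0]]
ft_force: [0.3, 0.3, -1.5]
width: 0.505
grip_force: 61.5
```

```bash
python3 - <<'E'
from h import *
s=sense();print(np.round(s['tool_pos'],2))
n=np.array([.7725,-.635,0]);t=np.array([.635,.7725,0])
for cam in('scene','top'):
    p,d=avg(cam,5);W=world(cam,d)
    c=np.array([496,-293,0]);A=(W-c)@n;T=(W-c)@t
    if cam=='scene':
        m=(abs(A-5)<3)&(abs(T)<18)&(W[...,2]>126)&(W[...,2]<188)
        Q=W[m];C=Q.mean(0);nn=np.linalg.svd(Q-C)[2][2];nn*=np.sign(nn@n);print('face n',nn.round(3),'yaw',np.arctan2(nn[1],nn[0]).round(3),len(Q),'A',A[m].mean(),A[m].std())
        m=(abs(A)<9)&(abs(T)<30)&(W[...,2]>125)&(W[...,2]<175);print('T range',np.percentile(T[m],[1,99]))
        m=(abs(A)<9)&(abs(T)<15)&(W[...,2]>100)&(W[...,2]<190);print('z min',np.sort(W[...,2][m])[:6])
    # camera body rect
    m=(W[...,2]>222)&(W[...,2]<252)&(W[...,1]<-380)&(W[...,0]>560)&(W[...,0]<800);c,sz,an=cv2.minAreaRect(W[m][:,:2].astype(np.float32));print(cam,'body',np.round(c,1),np.round(sz,1),np.deg2rad(an))
    L=np.array([615.8,-391.5,0]);A=(W-L)@n;T=(W-L)@t
    m=(A>4)&(A<24)&(abs(T)<40)&(W[...,2]>192)&(W[...,2]<230);Q=W[m]   # barrel upper part
    f=lambda q:np.hypot(T[m]-q[0],Q[:,2]-188.5)-q[1]
    r=least_squares(f,[0,31],loss='soft_l1');print('barrel lateral,r',r.x.round(2),m.sum(),'T range',np.percentile(T[m],[1,99]))
E
```

```text
[ 497.71 -294.5   196.8 ]
face n [ 0.77  -0.638 -0.02 ] yaw -0.692 159 A 6.346346322352563 0.646172107908122
T range [-21.12486488  21.97506884]
z min [123.78917836 124.86425433 125.73025194 126.20346009 126.50264564
 126.62699775]
scene body [ 664.9 -430.8] [110.5  77. ] 0.8817794279860155
barrel lateral,r [-0.99 31.27] 209 T range [-18.74921258  30.76096851]
top body [ 662.4 -428.5] [112.4  81. ] 0.8991610148936083
barrel lateral,r [-0.59 31.58] 166 T range [-29.54168102  30.19504619]
```

handwheel(
  ticks=[
    [[0, -1, 0, 0, 0.3], [0, 0, 0, 0, 0.3], [0, 0, 0, 0, 0.3], [0, 0, 0, 0, 0.3], [0, 0, 0, 0, 0.3], [0, 0, 0, 0, 0.3]],
  ],
)

```text
time: 18.87
tool_pos: [497.0, -295.2, 196.8]
tcp_rot: [[-0.772, 0.635, -0.0], [0.635, 0.772, 0.0], [0.0, 0.0, -1.0]]
ft_force: [0.6, -0.3, -0.9]
width: 0.501
grip_force: 61.5
```

```bash
python3 - <<'E'
from h import *
s=sense();print(np.round(s['joint_velocities'],3),s['grip_force'])
p,d=avg('top',3);W=world('top',d)
for nm,x,y,r,z0,z1 in(('short',587,76,28,60,110),('black',524.5,-88.5,25,60,90),('pink',637,-161,25,60,90),('jar',778,-30,40,65,95),('wide',458,135.5,25,72,95),('slim',448.7,42.3,20,72,95)):
    m=(np.hypot(W[...,0]-x,W[...,1]-y)<r)&(W[...,2]>z0)&(W[...,2]<z1);print(nm,m.sum(),W[m].mean(0).round(1))
print(job.hand_in())
E
```

```text
[-0.001 -0.     0.001  0.     0.    -0.001] 61.48897647857666
short 65 [586.6  76.4  82.2]
black 70 [524.7 -88.9  71.8]
pink 69 [ 636.7 -162.4   71.2]
jar 297 [777.6 -30.7  75.2]
wide 142 [457.9 135.6  81.9]
slim 72 [447.6  43.   81.8]
the job is handed in; nothing more can be done
None
```

The job is handed in at about 19 s: both pots measured as standing on the bottoms of their holes, and the taller board is held still, upright and square to the lens, centred on it at about 149 mm; the short board, black and pink pots and jar had not moved (brush pot and paint tube not re-measured).

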